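# Seat a scope's lens barrel in the V-rest

## Task

Fold the hinged cover of the steel V-rest up until it stands straight upright, and leave it so. Then take the lens barrel from the wooden cradle, lay it lengthwise in the V-rest, centred over the two uprights, and press it gently down, with about 20 newtons, so that it bears on both flanks of the V. Finish while still holding it pressed there, and leave the other things on the bench alone.

Things in the scene. Friction and masses are not known exactly. Their poses are not given: they have to be found in the camera images.
- cover (a joint): angle of the V-rest's hinged cover in rad: 0 lying flat over the V, 1.571 standing straight upright, hinge stop at 2.3. The hinge is stiff (about 0.3 N m of friction): the cover stays where it is left. Aluminium sheet 68 wide x 128 x 4 mm with a round steel rod, 12 mm diameter, across its free edge.
- cover_hinge (a point): point on the cover's hinge line, mid-width. It moves with the cover. The hinge line is parallel to the V-rest's x axis, 78 mm from the seat centre towards the V-rest's +y, 56.5 mm above the bench. The free edge rises from the V-rest's -y end and swings up and over towards +y.
- cover_grip (a point): place to grip the rod at the cover's free edge: on its axis, 138 mm from the hinge line and 64 mm from the cover's midline towards the V-rest's -x. The rod (parallel to x) is bare from 30 mm before to 21 mm past this point; below is only the bench, the base plate's edge 19 mm to the side. The round rod can turn between the fingers as the cover swings.
- seat (a point): where the barrel's centre comes when seated in the V-rest: 58 mm above the bench, midway between the two uprights. Its y axis runs along the V groove (level), x level across it, z up. The groove is a 90 degree V with flanks at 45 degrees to the bench; the uprights' tops are 4.5 mm below this point, the base plate's top 46 mm below it.
- cheek_near: the flank of the V on the V-rest's -x side, on both uprights together; fixed part of the V-rest. Its origin is at the seat centre.
- cheek_far: the same for the flank on the +x side. Its origin is at the seat centre.
- barrel: lens barrel: a plain solid-looking aluminium cylinder, 40 mm diameter, 116 mm long, with thin black rings and glass in both ends, about 0.32 kg. Its origin is at its centre, its y axis runs along it; both ends are alike. It starts lying level in the cradle, its centre 44 mm above the bench. Grip it across the middle.
- cradle: fixed dark wooden cradle in which the barrel starts, its origin on the bench under its middle: base 84 x 120 x 10 mm, with two V-notched end pieces, 14 mm thick, 44 mm either side of the middle along its y axis, which are lower than the barrel's axis and leave a 74 mm gap for the fingers between them.
- oil: bystander: standing amber bottle, 44 mm diameter, 100 mm high; origin at its foot. Leave it alone.
- driver: bystander: screwdriver lying on the bench, about 200 mm long along its x axis. Leave it alone.
- blank: bystander: walnut blank 45 x 180 x 30 mm lying on the bench; origin at the centre of its underside. Leave it alone.
- vrest: the V-rest, bolted down; origin on the bench under the seat, same axes. Steel base plate 90 x 190 x 12 mm; two V-cut uprights 37 mm either side of the middle along y, each 18 mm thick, 72 mm wide in x, with a 56 mm gap for the fingers between them, open down to the base plate. Hinge post at +y, 77 to 87 mm from the middle, 50 mm high, 56 mm wide.
Things that resemble listed ones, but are neither listed nor needed, are in the scene too. There is more than one size of the vrest; the one meant has the size given above.

How it is judged:
By the outcome, as a careful person would: the job done as asked, in the order asked, and still so for the second after the job is handed in, while the arm keeps its last pose, push and grip.
It also fails if it takes over 64 s, if anything falls off the work surface, if the arm or the gripper's body presses on something with over 40 N, if the wrist force passes 120 N, or if a joint passes its speed limit or range.

## Robot

A 7-joint arm with a two-finger parallel gripper is mounted at the origin on the work surface. World frame = base frame: x ahead of the robot, y to its left, z up, the work surface at z = 0. Lengths are in m, angles in rad, forces in N, time in s.
With the tool pointing down it reaches from about 0.4 to 0.85 m from the base axis. Payload 4.4 kg.
Tool frame: the origin (TCP) lies midway between the tips of the shut fingers; the grasp point (between the pads) lies 19 mm behind it; z points along the fingers, y is the line along which they close (so a half turn about z gives the same grasp; the last joint's range is limited). The gripper opens to 94 mm and grips with 3 to 60 N. Pads are 16 mm wide; open, the fingers measure 119 mm over their backs; the gripper's body (75 mm by 177 mm) begins 78 mm behind the grasp point.
Start: joints at [1.188, 0.628, 0.038, 1.517, -0.027, 0.996, -0.02], TCP at [0.203, -0.618, 0.205] pointing down, gripper open.
Joint ranges: [-3.06, 3.06], [-0.37, 2.12], [-1.25, 1.32], [0.18, 2.47], [-1.1, 4.24], [0.23, 1.98], [-2.94, 2.94]. Speed limits (rad/s): [2.57, 2.57, 3.14, 3.14, 3.14, 3.14, 3.14].

## Interface

Orientations are given as a unit quaternion [w, x, y, z].
In Python, from bench import observe, snapshot, camera_model, job_done gives the robot as it stands.
- The arm moves only by the tool step_arm, never from a script. Its argument "increments" is a list that holds one entry, the list of rows, each a list of 6 numbers: the shift along the tool's x, y, z in mm, then the turn, a rotation vector about the tool's x, y, z in rad. In form: [[[tx, ty, tz, wx, wy, wz], ...]]. A call has 1 to 8 rows; each row shifts and turns the commanded pose from where the row before left it, along the tool's axes as they then stand; what a row does not reach is not made up. A row lasts 1/12 s, in which the tool goes at most 41.7 mm and 7.16 degrees, less where a joint would pass 70% of its speed; a pose out of reach is approached as far as the arm can. A call is refused whole if a number of a shift passes 41.7 or a number of a turn 0.125, either way. A call with a gripper value outside its range is refused whole. "hand" is the closure in counts, from 0 (fully open) to 255 (shut), set as the call begins (left out, the last holds). The fingers move at their own pace and stop on an object; "force" is the grip in N (left out, the last holds). Time passes only in rows, so rows that do not move let the fingers close. It gives the time, the measured TCP pose, the force, the opening and the grip force at its end, in the units of the state.
- observe(): the state, without advancing time (a new reading comes with each control period).
- snapshot(name): name is "scene" or "top" or "wrist"; returns (picture, depth): 480x640x3 uint8, blue, green, red; 480x640 float32, m along the optical axis (not along the pixel's ray), 0 where there is no reading.
- camera_model(name): a dict with "camera_matrix" (3x3 intrinsics, pixels), "world_to_cam" (4x4, takes a point from world to camera coordinates). Camera axes: x right, y down, z forward; pixel columns grow to the right and rows downward; lengths in m; the calibration is good to about 2 mm. A picture is of the moment at which its call begins: read the wrist's pose just before it. camera_model takes no time and is no camera call; for the wrist camera it gives the pose at the moment of the call.
- job_done(): hands the job in; it is judged then, once.
The state is a dict: "t": time; "joint_positions": joint angles; "joint_velocities": joint speeds; "effort": joint torques, N m; "tcp_pos": TCP position; "eef_rot": TCP orientation; "wrist_force": force on the tool from outside, world axes, zero at the start; "torque": the same for the moment, N m; "finger_gap": finger opening in m; "grip_force": force on a finger pad.
Only numpy, scipy, OpenCV 4.12 (cv2) and the standard library are available. Lean on these libraries where they do the work, as an engineer would, in place of code of your own. Each camera call takes 0.05 s, during which the arm holds its last target. There are 200 camera calls.

## Working session

There is one attempt and no reset: what is moved stays moved. The work goes in short steps, Python scripts to look and compute and a tool call to move; the robot and the scene stay as the last step left them, time stands still between calls to the robot, and variables do not carry over. Pictures are saved under pics/ and viewed, at most 10 in all, crops included, and the job is handed in when it is done.

Besides the shell and the picture viewer there is one more tool, called after "Call:" by a JSON object that holds its "name" and its "arguments". step_arm: Moves the arm, as the interface text tells. Its arguments: {"type":"object","properties":{"increments":{"type":"array","items":{"type":"array","items":{"type":"array","items":{"type":"number"}}}},"hand":{"type":"number"},"force":{"type":"number"}},"required":["increments"]}

```bash
mkdir -p pics; ls
python3 - <<'E'
from bench import *
import cv2,numpy as np
s=observe();print({k:np.round(v,3).tolist() for k,v in s.items()})
for n in("scene","top"):
    p,d=snapshot(n);cv2.imwrite(f"pics/{n}0.png",p);np.save(f"pics/{n}0.npy",d)
    m=camera_model(n);print(n,np.round(m["camera_matrix"],1).tolist(),np.round(m["world_to_cam"],3).tolist(),(d>0).mean())
E
```

```text
pics
{'t': 0.0, 'joint_positions': [1.188, 0.629, 0.038, 1.518, -0.027, 0.996, -0.02], 'joint_velocities': [0.0, 0.001, -0.001, 0.001, -0.0, -0.0, 0.001], 'effort': [-0.001, -54.974, 1.143, -18.664, -0.052, 0.023, 0.0], 'tcp_pos': [0.202, -0.617, 0.205], 'eef_rot': [-0.001, 0.987, 0.158, -0.0], 'wrist_force': [0.075, 0.319, -0.434], 'torque': [-0.0, -0.02, 0.083], 'grip_force': 0.0, 'finger_gap': 0.094}
scene [[533.6, 0.0, 311.9], [0.0, 533.6, 250.7], [0.0, 0.0, 1.0]] [[0.619, 0.786, 0.011, -0.328], [0.668, -0.519, -0.533, -0.36], [-0.413, 0.337, -0.846, 1.412], [0.0, 0.0, 0.0, 1.0]] 0.9962109375
top [[575.1, 0.0, 319.8], [0.0, 575.1, 238.6], [0.0, 0.0, 1.0]] [[-0.008, -1.0, -0.018, -0.017], [-0.998, 0.009, -0.057, 0.547], [0.057, 0.018, -0.998, 1.314], [0.0, 0.0, 0.0, 1.0]] 0.9958756510416666
```

View pics/top0.png

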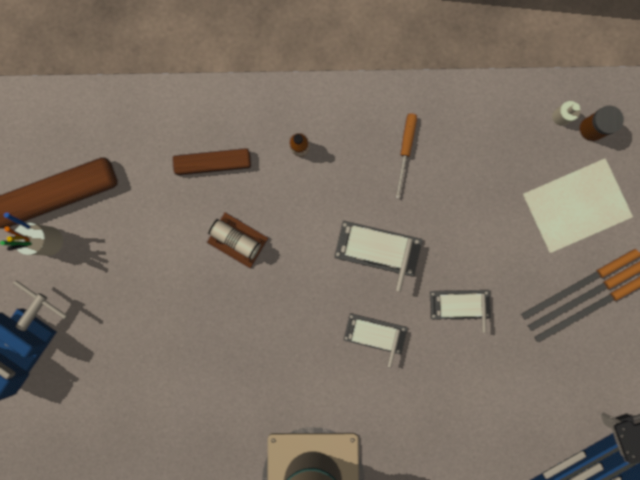

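View pics/scene0.png

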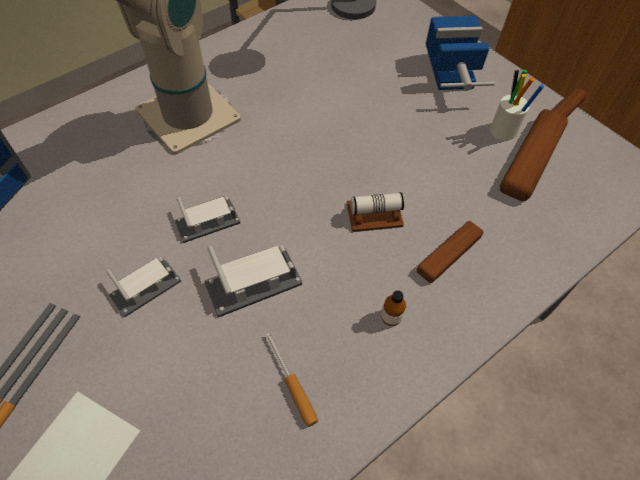

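The top picture shows three V-rests, at about (380,247), (376,335) and (460,306). The cradle with the barrel is at (238,240), the oil at (299,143), the driver at (407,155) and the blank at (211,161). The rest at (380,247) looks like the large one: its 85 px plate is about 190 mm. I'll measure it and confirm with a crop.

```bash
cat > h.py <<'E'
from bench import *
import cv2,numpy as np
def world(name,d):
    m=camera_model(name);K=m["camera_matrix"];T=np.linalg.inv(m["world_to_cam"])
    v,u=np.mgrid[0:480,0:640]
    P=np.stack([(u-K[0][2])/K[0][0]*d,(v-K[1][2])/K[1][1]*d,d,np.ones_like(d)],-1)
    return (P@T.T)[...,:3]
def ray(name,uv,z):
    m=camera_model(name);K=np.array(m["camera_matrix"]);T=np.linalg.inv(m["world_to_cam"])
    uv=np.atleast_2d(uv).astype(float)
    r=np.c_[uv,np.ones(len(uv))]@np.linalg.inv(K).T@T[:3,:3].T
    c=T[:3,3];return c+r*((z-c[2])/r[:,2])[:,None]
def rect(xy):
    c,s,a=cv2.minAreaRect((xy*1000).astype(np.float32));
    b=cv2.boxPoints((c,s,a));e=[b[1]-b[0],b[2]-b[1]];L=max(e,key=np.linalg.norm)
    return np.round(c,1),np.round(sorted(s),1),round(float(np.degrees(np.arctan2(L[1],L[0]))%180),2)
E
python3 - <<'E'
from h import *
p=cv2.imread("pics/top0.png");d=np.load("pics/top0.npy")
W=world("top",d);hsv=cv2.cvtColor(p,cv2.COLOR_BGR2HSV)
bench=W[...,2][(d>0)][::50];print("bench z",np.median(bench))
for n,(u0,u1,v0,v1) in dict(A=(325,432,210,295),B=(338,412,305,370),C=(425,498,280,336)).items():
    w=W[v0:v1,u0:u1].reshape(-1,3)
    k=w[:,2]>0.006; 
    lo=k&(w[:,2]<0.02); hi=w[:,2]>0.045
    print(n,"base",rect(w[lo,:2]),np.median(w[lo,2]),"high",rect(w[hi,:2]),np.median(w[hi,2]),w[hi,2].max())
# cradle + barrel
w=W[205:272,200:278].reshape(-1,3);k=w[:,2]>0.006
print("cradle",rect(w[k,:2]));k=w[:,2]>0.045;print("barrel",rect(w[k,:2]),w[:,2].max())
# plate-edge corner from dark mask of A at z=.012
m=np.zeros((480,640),np.uint8);m[210:285,325:432]=(W[210:285,325:432,2]>0.006)*255
cv2.imwrite("pics/cropA.png",cv2.resize(p[200:380,320:510],None,fx=3.3,fy=3.3,interpolation=cv2.INTER_CUBIC))
cv2.imwrite("pics/cropB.png",cv2.resize(p[200:280,195:285],None,fx=5,fy=5,interpolation=cv2.INTER_CUBIC))
E
```

```text
bench z 0.0009048463455416655
A base (array([ 515.7, -155.9]), array([194.9, 246.1]), 89.59) 0.012311949199613537 high (array([ 506.4, -137.9]), array([119.3, 158.6]), 73.63) 0.06333006464490398 1.3423960044252814
B base (array([ 320.2, -144.9]), array([146. , 167.7]), 89.44) 0.009345750110519191 high (array([ 362.2, -105.7]), array([ 83.8, 235.8]), 48.64) 0.04652290686049221 1.3423960044252814
C base (array([ 386.2, -342.6]), array([125.8, 161.1]), 89.55) 0.009894568284018912 high (array([ 437.8, -230.5]), array([ 79.7, 369.4]), 67.99) 0.0465633989306089 1.3423960044252814
cradle (array([550.3, 106.8]), array([154.4, 305. ]), 89.42)
barrel (array([511.1,  96.7]), array([ 50.1, 289.9]), 64.62) 1.3423960044252814
```

View pics/cropA.png

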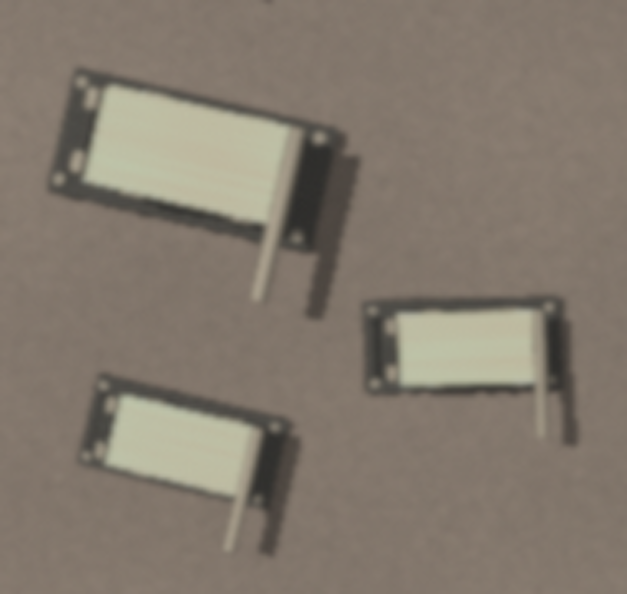

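The crop confirms it: the large rest, top left, has a plate about 2/3 px-scale longer than the two others. I'll now fit it, the cover and the barrel properly.

Run:
```python
from h import *
p=cv2.imread("pics/top0.png");d=np.load("pics/top0.npy")
W=world("top",d);hsv=cv2.cvtColor(p,cv2.COLOR_BGR2HSV)
def comp(mask,uv):
    n,l,st,c=cv2.connectedComponentsWithStats(mask.astype(np.uint8)*255);return l==l[uv[1],uv[0]]
sat=hsv[...,1].astype(int);val=hsv[...,2].astype(int)
print("px", [hsv[y,x].tolist() for x,y in((380,245),(340,242),(415,262),(404,280),(415,290),(300,300),(222,231),(238,239))])
Z=np.where(d>0,W[...,2],9)
for n,uv in dict(A=(380,245),B=(376,335),C=(460,306)).items():
    m=comp((Z>0.006)&(Z<0.2),uv)
    # plate only: opening removes the thin rod
    o=cv2.morphologyEx(m.astype(np.uint8),cv2.MORPH_OPEN,np.ones((15,15)))>0
    v,u=np.nonzero(o); q=ray("top",np.c_[u,v],0.012)[:,:2]
    print(n,"plate depthmask",rect(q))
    c=m&(Z>0.035)
    oc=cv2.morphologyEx(c.astype(np.uint8),cv2.MORPH_OPEN,np.ones((11,11)))>0
    v,u=np.nonzero(oc);print("  cover",rect(ray("top",np.c_[u,v],0.0585)[:,:2]),np.median(W[oc][:,2]))
    r=c&~cv2.dilate(oc.astype(np.uint8),np.ones((3,3))).astype(bool); r=r&(np.mgrid[0:480,0:640][0]>uv[1])
    v,u=np.nonzero(r);print("  rod",rect(ray("top",np.c_[u,v],0.0600)[:,:2]),np.median(W[r][:,2]),r.sum())
# pale cover by colour
m=comp((val>150),(380,245));v,u=np.nonzero(m);print("colour cover",m.sum(),rect(ray("top",np.c_[u,v],0.0585)[:,:2]))
m=comp((Z>0.006)&(Z<0.2),(238,240));v,u=np.nonzero(m);print("cradle",rect(ray("top",np.c_[u,v],0.02)[:,:2]))
m=m&(Z>0.044);v,u=np.nonzero(m);print("barrel",rect(ray("top",np.c_[u,v],0.05)[:,:2]),W[m][:,2].max(), W[m].mean(0))
```

```text
px [[25, 42, 190], [20, 20, 76], [20, 16, 47], [14, 43, 124], [15, 39, 78], [14, 44, 132], [24, 45, 189], [21, 47, 124]]
A plate depthmask (array([ 527., -144.]), array([ 89.6, 168.4]), 76.0)
  cover (array([ 523.9, -151.5]), array([ 71.6, 138.1]), 77.14) 0.06310462538322659
  rod (array([ 477.9, -136.9]), array([ 84.6, 154.4]), 83.14) 0.06778873702651345 186
B plate depthmask (array([ 325. , -148.1]), array([54.6, 96.1]), 89.34)
  cover (array([ 330.7, -142.3]), array([49. , 97.1]), 77.41) 0.04330070613939663
  rod (array([ 295.9, -127.9]), array([ 38.1, 110.8]), 71.32) 0.04433692313982884 92
C plate depthmask (array([ 398.6, -380.2]), array([31.9, 37. ]), 178.7)
  cover (array([ 395.9, -332.1]), array([ 46.2, 104. ]), 89.62) 0.0433033511771459
  rod (array([ 362.9, -329.8]), array([ 44.1, 114. ]), 83.6) 0.043696144790169034 238
colour cover 1856 (array([ 501.5, -144.6]), array([118. , 133.5]), 76.11)
cradle (array([548.5, 175.3]), array([ 86.9, 136.4]), 59.82)
barrel (array([548.2, 174.7]), array([ 40.1, 120.5]), 59.04) 0.07255268399179271 [0.5472068  0.17255622 0.06035754]
```

View pics/cropB.png

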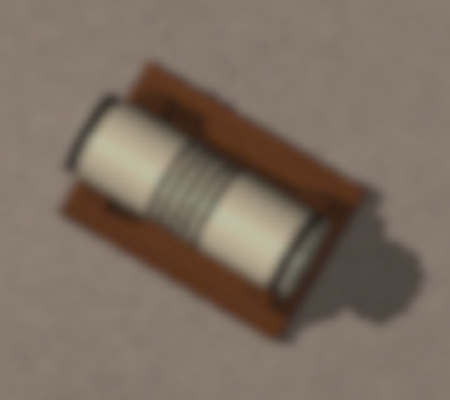

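The barrel is a pale cylinder with rings, lying in the cradle. Its axis runs from about (85,130) to (310,250) in the crop, which agrees with 59–60° yaw. Next I'll get the V-rest pose from the plate's corners and plan a hover for a wrist view.

```bash
cat >> h.py <<'E'
from scipy.spatial.transform import Rotation as R
def plan(xyz,yaw):
    """remaining shift (tool axes, mm) and turn about tool z for tool-down pose with tool x at yaw (deg)"""
    s=observe();q=s["eef_rot"];r=R.from_quat([q[1],q[2],q[3],q[0]])
    g=R.from_euler('ZX',[np.radians(yaw),np.pi])
    print("shift",np.round(r.inv().apply(np.array(xyz)-s["tcp_pos"])*1000,1),"turn",np.round((r.inv()*g).as_rotvec(),3),"t",s["t"],
     "tcp",np.round(s["tcp_pos"],4),"F",np.round(s["wrist_force"],1),"gap",round(s["finger_gap"],4))
E
python3 - <<'E'
from h import *
c=ray("top",np.array([[80,70],[50,188],[345,130],[313,250]])/3.3+[320,200],0.012)
print(c.round(4)); print(np.linalg.norm(c[0]-c[1]),np.linalg.norm(c[2]-c[3]),np.linalg.norm(c[0]-c[2]),np.linalg.norm(c[1]-c[3]))
y=(c[0]+c[1]-c[2]-c[3])[:2];a=np.degrees(np.arctan2(y[1],y[0]));print(c.mean(0),"y axis",a)
a=np.radians(a-90);X=np.array([np.cos(a),np.sin(a)]);Y=np.array([-X[1],X[0]])
g=c.mean(0)[:2]-60*Y/1000-.064*X;print("grip est",g)
print("rod end px at crop(258,300):",ray("top",[258/3.3+320,200+300/3.3],.0565),"expect",c.mean(0)[:2]-.06*Y-.085*X)
print(camera_model("wrist"))
plan([.45,-.17,.30],np.degrees(a))
E
```

```text
[[ 0.5872 -0.0781  0.012 ]
 [ 0.5045 -0.0562  0.012 ]
 [ 0.5433 -0.263   0.012 ]
 [ 0.4597 -0.2392  0.012 ]]
0.08558250115020352 0.08693921505499451 0.19003578276476546 0.18837877297140862
[ 0.52369945 -0.15911956  0.012     ] y axis 76.44489725199595
grip est [ 0.44741935 -0.20244791]
rod end px at crop(258,300): [[ 0.42679584 -0.19517492  0.0565    ]] expect [ 0.42700431 -0.19752592]
{'camera_matrix': array([[375.71915495,   0.        , 320.30818411],
       [  0.        , 375.71915495, 233.20667096],
       [  0.        ,   0.        ,   1.        ]]), 'world_to_cam': array([[ 0.31052507, -0.9505642 , -0.00137179, -0.6499464 ],
       [-0.91488355, -0.29926017,  0.27098234, -0.0280556 ],
       [-0.25799664, -0.08289178, -0.96258334,  0.39223992],
       [ 0.        ,  0.        ,  0.        ,  1.        ]])}
shift [ 374.6 -347.9  -94.8] turn [-0.002  0.     0.553] t 0.1 tcp [ 0.2023 -0.6171  0.2047] F [-0.9  0.  -0.1] gap 0.0943
```

Call:
{"name": "step_arm", "arguments": {"increments": [[[20,-18,-20,0,0,0],[40,-37,-20,0,0,0],[40,-37,-20,0,0,0],[40,-37,-20,0,0,0],[40,-37,-15,0,0,0],[40,-37,0,0,0,0],[40,-37,0,0,0,0],[40,-37,0,0,0,0]]], "hand": 0}}

```text
t: 0.77
tcp_pos: [0.3537, -0.3455, 0.2797]
eef_rot: [0.0, 0.988, 0.158, 0.0]
wrist_force: [1.5, -0.6, -0.4]
finger_gap: 0.0938
grip_force: 0.0
```

Call:
{"name": "step_arm", "arguments": {"increments": [[[40,-37,0,0,0,0],[35,-34,0,0,0,0],[0,0,0,0,0,0.11],[0,0,0,0,0,0.11],[0,0,0,0,0,0.11],[0,0,0,0,0,0.11],[0,0,0,0,0,0.11],[0,0,0,0,0,0]]]}}

```text
t: 1.43
tcp_pos: [0.3926, -0.2739, 0.2794]
eef_rot: [-0.0, 0.993, -0.118, -0.0]
wrist_force: [-0.2, 0.4, -0.1]
finger_gap: 0.0942
grip_force: 0.0
```

Run:
```python
from h import *
p,d=snapshot("wrist");cv2.imwrite("pics/w1.png",p);np.save("pics/w1.npy",d);np.save("pics/w1T.npy",camera_model("wrist")["world_to_cam"])
plan([.45,-.17,.30],-13.5)
```

```text
shift [  32.  -114.2  -20.6] turn [-0.     0.001  0.005] t 1.4833 tcp [ 0.3927 -0.2739  0.2794] F [-0.7  0.  -0.1] gap 0.0941
```

View pics/w1.png

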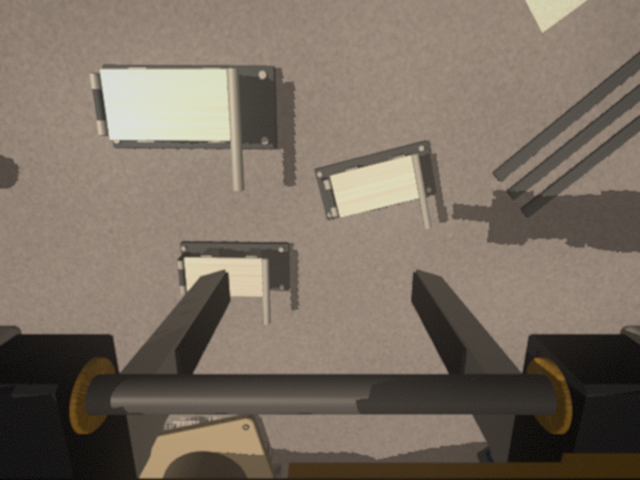

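The wrist view shows the large rest at upper left: cover (100..237, 67..142), rod running down to its end near (238,190), and plate right edge near column 276. I'll move over the grip and measure from there more closely.

Run:
```python
from h import *
px=dict(rodend=((238,190),.0565),rodL=((231.5,160),.0565),rodR=((243.5,160),.0565),c1=((275,66),.012),c2=((277,148),.012),c3=((113,148),.012))
for k,(uv,z) in px.items(): print(k,ray("wrist",uv,z).round(4))
plan([.447,-.201,.22],-13.5)
```

```text
rodend [[ 0.4265 -0.1916  0.0565]]
rodL [[ 0.4587 -0.1941  0.0565]]
rodR [[ 0.4558 -0.2065  0.0565]]
c1 [[ 0.5439 -0.2594  0.012 ]]
c2 [[ 0.4585 -0.2387  0.012 ]]
c3 [[ 0.5023 -0.0533  0.012 ]]
shift [ 36.2 -83.4  59.4] turn [-0.     0.001  0.005] t 1.4833 tcp [ 0.3927 -0.2739  0.2794] F [-0.7  0.  -0.1] gap 0.0941
```

Call:
{"name": "step_arm", "arguments": {"increments": [[[9,-20,0,0,0,0],[9,-20,20,0,0,0],[9,-20,25,0,0,0],[9,-22,25,0,0,0],[0,0,25,0,0,0],[0,0,25,0,0,0],[0,0,10,0,0,0],[0,0,0,0,0,0]]]}}

```text
t: 2.15
tcp_pos: [0.445, -0.2016, 0.1472]
eef_rot: [-0.001, 0.993, -0.115, -0.003]
wrist_force: [-1.3, 0.3, 0.2]
finger_gap: 0.0941
grip_force: 0.0
```

Run:
```python
from h import *
p,d=snapshot("wrist");cv2.imwrite("pics/w2.png",p)
plan([.447,-.199,.0375],-13.4)
```

```text
shift [  0.6  -3.3 111.1] turn [-0.001  0.003  0.003] t 2.2 tcp [ 0.446  -0.2023  0.1486] F [-0.  -0.5  0.1] gap 0.094
```

View pics/w2.png

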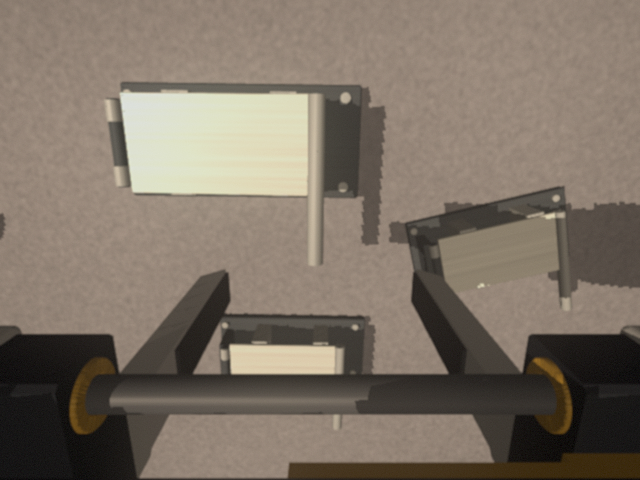

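The rod is nearly centred between the fingers: columns 308–323, end at (315,265). The plate corners are at (361,86), (357,196) and (122,83).

Run:
```python
from h import *
g=cv2.cvtColor(cv2.imread("pics/w2.png"),cv2.COLOR_BGR2GRAY).astype(float)
c=[]
for v in (205,215,225,235,245,255):
    D=np.diff(cv2.GaussianBlur(g[v-2:v+3],(5,1),0).mean(0)); L=290+np.argmax(D[290:316]);Rr=316+np.argmin(D[316:340]);c.append([(L+Rr)/2+.5,v]);print(v,L,Rr,end=' ')
col=np.diff(cv2.GaussianBlur(g[:,310:321],(1,5),0).mean(1));e=255+np.argmin(col[255:280])+.5;print("end",e)
r=ray("wrist",c,.0565)[:,:2];print(r.round(4))
f=np.polyfit(r[:,0],r[:,1],1);print("rod yaw",np.degrees(np.arctan(f[0])))
E_=ray("wrist",[315.5,e],.0565)[0];print("end",E_)
k=ray("wrist",[[361,86],[357,196],[122,83]],.012);print(k.round(4),np.linalg.norm(k[0]-k[1]),np.linalg.norm(k[0]-k[2]))
a=np.radians(-13.4);X=np.array([np.cos(a),np.sin(a)]);Y=np.array([-X[1],X[0]])
o=(k[1]+k[2])[:2]/2;print("yaw",np.degrees(np.arctan2(*(k[2]-k[0])[[1,0]]))-90,"centre",o,"centre from rod",E_[:2]+.085*X+.06*Y)
G=E_[:2]+.021*X;G=np.array([G[0],np.polyval(f,G[0])]);print("G",G)
plan([*G,.0375],-13.4)
```

```text
205 308 319 215 308 319 225 308 319 235 308 319 245 308 319 255 308 318 end 265.5
[[ 0.4701 -0.2041]
 [ 0.4628 -0.2023]
 [ 0.4554 -0.2005]
 [ 0.4478 -0.1987]
 [ 0.4401 -0.1968]
 [ 0.4324 -0.1946]]
rod yaw -13.953244669106114
end [ 0.42375884 -0.19406605  0.0565    ]
[[ 0.5456 -0.2595  0.012 ]
 [ 0.4606 -0.2386  0.012 ]
 [ 0.5909 -0.0773  0.012 ]] 0.08749942844183706 0.18774237185859613
yaw -13.960146656192592 centre [ 0.52573326 -0.15795238] centre from rod [ 0.52034966 -0.15539807]
G [ 0.44418713 -0.19768068]
shift [ -2.5  -4.  111.1] turn [-0.001  0.003  0.003] t 2.2 tcp [ 0.446  -0.2023  0.1486] F [-0.  -0.5  0.1] gap 0.094
```

Call:
{"name": "step_arm", "arguments": {"increments": [[[-1,-2.5,10,0,0,0.008],[0,0,20,0,0,0],[0,0,20,0,0,0],[0,0,20,0,0,0],[0,0,20,0,0,0],[0,0,15,0,0,0],[0,0,6,0,0,0],[0,0,0,0,0,0]]]}}

```text
t: 2.87
tcp_pos: [0.4464, -0.2001, 0.0384]
eef_rot: [-0.0, 0.993, -0.12, -0.0]
wrist_force: [-0.6, -0.0, 0.5]
finger_gap: 0.0938
grip_force: 0.0
```

Call:
{"name": "step_arm", "arguments": {"increments": [[[0,0,0,0,0,0],[0,0,0,0,0,0],[0,0,0,0,0,0],[0,0,0,0,0,0],[0,0,0,0,0,0],[0,0,0,0,0,0],[0,0,0,0,0,0],[0,0,0,0,0,0]]], "hand": 200, "force": 6}}

```text
t: 3.53
tcp_pos: [0.4465, -0.2, 0.0387]
eef_rot: [0.0, 0.993, -0.12, 0.0]
wrist_force: [-0.5, 0.4, 1.0]
finger_gap: 0.0441
grip_force: 0.0
```

Call:
{"name": "step_arm", "arguments": {"increments": [[[0,0,0,0,0,0],[0,0,0,0,0,0],[0,0,0,0,0,0],[0,0,0,0,0,0],[0,0,0,0,0,0]]], "hand": 255}}

```text
t: 3.95
tcp_pos: [0.4469, -0.1978, 0.0385]
eef_rot: [-0.001, 0.993, -0.12, -0.0]
wrist_force: [0.3, 1.2, 1.4]
finger_gap: 0.012
grip_force: 6.0
```

Call:
{"name": "step_arm", "arguments": {"increments": [[[0,-2,0,0,0,0],[0,0,0,0,0,0],[0,-0.3,-9,0,0,0],[0,-0.9,-9,0,0,0],[0,-1.5,-8.9,0,0,0],[0,-2.1,-8.8,0,0,0],[0,-2.6,-8.6,0,0,0],[0,-3.2,-8.5,0,0,0]]], "force": 25}}

```text
t: 4.62
tcp_pos: [0.45, -0.1856, 0.0924]
eef_rot: [-0.001, 0.993, -0.12, 0.0]
wrist_force: [3.5, 6.2, -8.7]
finger_gap: 0.0114
grip_force: 25.0
```

Call:
{"name": "step_arm", "arguments": {"increments": [[[0,-3.7,-8.2,0,0,0],[0,-4.3,-8,0,0,0],[0,-4.8,-7.7,0,0,0],[0,-5.3,-7.3,0,0,0],[0,-5.7,-7,0,0,0],[0,-6.2,-6.6,0,0,0]]]}}

```text
t: 5.12
tcp_pos: [0.4572, -0.1561, 0.1368]
eef_rot: [-0.001, 0.993, -0.12, 0.0]
wrist_force: [5.5, 6.0, -13.3]
finger_gap: 0.0114
grip_force: 25.0
```

Call:
{"name": "step_arm", "arguments": {"increments": [[[0,-6.6,-6.2,0,0,0],[0,-7,-5.7,0,0,0],[0,-7.3,-5.3,0,0,0],[0,-7.7,-4.8,0,0,0],[0,-8,-4.3,0,0,0],[0,-8.2,-3.7,0,0,0]]]}}

```text
t: 5.62
tcp_pos: [0.4674, -0.1144, 0.1665]
eef_rot: [-0.0, 0.993, -0.12, 0.0]
wrist_force: [4.6, 1.0, -13.2]
finger_gap: 0.0113
grip_force: 25.0
```

Call:
{"name": "step_arm", "arguments": {"increments": [[[0,-8.5,-3.2,0,0,0],[0,-8.6,-2.6,0,0,0],[0,-8.8,-2.1,0,0,0],[0,-8.9,-1.5,0,0,0],[0,-9,-0.9,0,0,0],[0,-9,-0.3,0,0,0],[0,0,0,0,0,0],[0,0,0,0,0,0]]]}}

```text
t: 6.28
tcp_pos: [0.4808, -0.0616, 0.1778]
eef_rot: [-0.001, 0.993, -0.12, 0.001]
wrist_force: [-1.4, 2.0, 6.9]
finger_gap: 0.0113
grip_force: 25.0
```

Run:
```python
from h import *
s=observe();print(s["tcp_pos"],s["wrist_force"])
a=np.radians(-13.8);Y=np.array([-np.sin(a),np.cos(a)])
print("dY",(s["tcp_pos"][:2]-[.4469,-.1978])@Y,"dz",s["tcp_pos"][2]-.0385)
p,d=snapshot("scene");cv2.imwrite("pics/s1.png",cv2.resize(p[200:320,180:330],None,fx=4,fy=4));np.save("pics/s1.npy",d)
p,d=snapshot("top");cv2.imwrite("pics/t1.png",p);np.save("pics/t1.npy",d)
```

```text
[ 0.48082826 -0.06157813  0.1778432 ] [-1.39274378  1.98294681  6.92254612]
dY 0.1403827511765126 dz 0.1393431979140969
```

View pics/s1.png

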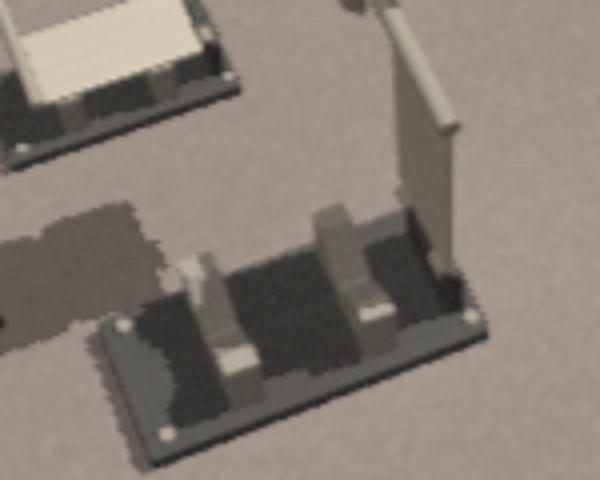

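The scene crop shows the cover standing near upright, its sheet from (400,30) to (450,290) and the V uprights clear. I'll measure the sheet's tilt from depth.

```bash
cat >> h.py <<'E'
def tilt(d,lo=.075,hi=.18):
    W=world("scene",d)[200:275,270:300];w=W.reshape(-1,3)
    a=np.radians(-13.8);X=np.array([np.cos(a),np.sin(a)]);Y=np.array([-X[1],X[0]]);q=w[:,:2]-[.523,-.157]
    x,y,z=q@X,q@Y,w[:,2];k=(z>lo)&(z<hi)&(abs(x)<.03)&(abs(y-.078)<.03)
    A=np.c_[np.ones(k.sum()),x[k],z[k]];c=None
    for _ in range(5):
        c=np.linalg.lstsq(A,y[k],rcond=None)[0];r=abs(A@c-y[k])<.005;A=A[r];k[np.nonzero(k)[0][~r]]=False
    print("n",k.sum(),"y at z=.0565",c[0]+c[2]*.0565,"cover yaw err deg",np.degrees(c[1]),"angle",np.pi/2+np.arctan(c[2]))
E
python3 - <<'E'
from h import *
tilt(np.load("pics/s1.npy"));tilt(np.load("pics/s1.npy"),.09,.17)
E
```

```text
n 336 y at z=.0565 0.07749490959309813 cover yaw err deg 0.04814245375591811 angle 1.5885994719421115
n 257 y at z=.0565 0.07756317151060886 cover yaw err deg 0.038536598730029833 angle 1.5877125901587472
```

Call:
{"name": "step_arm", "arguments": {"increments": [[[0,1.5,0,0,0,0],[0,1.2,0,0,0,0],[0,0,0,0,0,0],[0,0,0,0,0,0]]]}}

```text
t: 6.72
tcp_pos: [0.4801, -0.0642, 0.1778]
eef_rot: [-0.001, 0.993, -0.12, 0.001]
wrist_force: [-1.3, 0.9, 7.0]
finger_gap: 0.0111
grip_force: 25.0
```

Run:
```python
from h import *
s=observe();a=np.radians(-13.8);Y=np.array([-np.sin(a),np.cos(a)])
print("dY",(s["tcp_pos"][:2]-[.4469,-.1978])@Y,s["wrist_force"])
p,d=snapshot("scene");tilt(d);p,d=snapshot("scene");tilt(d)
```

```text
dY 0.13763272408867488 [-1.34854014  0.92047269  6.98165134]
n 296 y at z=.0565 0.07741735973857342 cover yaw err deg 0.05008589036981921 angle 1.56926324367137
n 292 y at z=.0565 0.07747423313727239 cover yaw err deg -0.17628743459938842 angle 1.568596224384115
```

Call:
{"name": "step_arm", "arguments": {"increments": [[[0,0,0,0,0,0],[0,0,0,0,0,0],[0,0,0,0,0,0],[0,0,0,0,0,0],[0,0,-10,0,0,0],[0,0,-25,0,0,0],[0,0,-30,0,0,0],[0,0,0,0,0,0]]], "hand": 0}}

```text
t: 7.48
tcp_pos: [0.4824, -0.0667, 0.2461]
eef_rot: [-0.0, 0.993, -0.12, 0.004]
wrist_force: [1.1, 0.1, -0.1]
finger_gap: 0.061
grip_force: 0.0
```

Run:
```python
from h import *
p,d=snapshot("scene");tilt(d);p,d=snapshot("scene");tilt(d)
plan([.548,.174,.22],-30.5)
```

```text
n 294 y at z=.0565 0.07749464092663046 cover yaw err deg -0.06103672781167568 angle 1.5685422101430289
n 292 y at z=.0565 0.07746916892690567 cover yaw err deg -0.11940862827769763 angle 1.5691532247655713
shift [   8.8 -249.7   22.6] turn [-0.001 -0.002  0.291] t 7.5833 tcp [ 0.4798 -0.0664  0.2425] F [-0.2  1.1 -0.1] gap 0.069
```

Call:
{"name": "step_arm", "arguments": {"increments": [[[1,-25,0,0,0,0],[1,-35,0,0,0,0],[1,-38,0,0,0,0],[1,-38,0,0,0,0],[1,-38,0,0,0,0],[1,-38,0,0,0,0],[1,-38,0,0,0,0],[0,0,0,0,0,-0.12]]]}}

```text
t: 8.25
tcp_pos: [0.5451, 0.185, 0.2397]
eef_rot: [-0.003, 0.998, -0.055, -0.001]
wrist_force: [0.8, 0.9, -0.6]
finger_gap: 0.0939
grip_force: 0.0
```

Call:
{"name": "step_arm", "arguments": {"increments": [[[0,0,0,0,0,-0.12],[0,0,0,0,0,-0.12],[0,0,0,0,0,-0.12],[0,0,0,0,0,-0.12],[0,0,0,0,0,-0.12],[0,0,0,0,0,-0.12],[0,0,0,0,0,-0.12],[0,0,0,0,0,-0.12]]]}}

```text
t: 8.92
tcp_pos: [0.5446, 0.1743, 0.2399]
eef_rot: [-0.0, 0.912, 0.41, -0.002]
wrist_force: [-0.8, -1.2, 0.1]
finger_gap: 0.094
grip_force: 0.0
```

Call:
{"name": "step_arm", "arguments": {"increments": [[[0,0,0,0,0,-0.12],[0,0,0,0,0,-0.08],[0,0,0,0,0,0]]]}}

```text
t: 9.17
tcp_pos: [0.5447, 0.1743, 0.24]
eef_rot: [-0.001, 0.868, 0.497, -0.002]
wrist_force: [0.7, -0.5, -0.3]
finger_gap: 0.0939
grip_force: 0.0
```

Run:
```python
from h import *
plan([.548,.174,.18],59.5);print(observe()["joint_positions"].round(2) if hasattr(observe()["joint_positions"],'round') else observe()["joint_positions"])
```

```text
shift [ 1.5  3.2 60. ] turn [-0.003  0.002  0.002] t 9.1667 tcp [0.5447 0.1743 0.24  ] F [ 0.7 -0.5 -0.3] gap 0.0939
[-0.15  0.49 -0.32  1.69  0.18  0.99 -1.06]
```

Run:
```python
from h import *
p,d=snapshot("wrist");W=world("wrist",d);cv2.imwrite("pics/w3.png",p)
q=W[...,:2]-[.548,.174];m=(d>0)&(W[...,2]>.045)&(W[...,2]<.08)&(np.hypot(q[...,0],q[...,1])<.09)
n,l,st,c=cv2.connectedComponentsWithStats(m.astype(np.uint8));i=1+np.argmax(st[1:,4]);m=l==i
print(st[i],rect(W[m][:,:2]),W[m][:,2].max())
# ridge: top strip mean
t=m&(W[...,2]>.058);print("ridge",rect(W[t][:,:2]),np.median(W[t],0))
w=W[m]; a=np.radians(59.5);print(cv2.fitLine((w[w[:,2]>.055][:,:2]*1000).astype(np.float32),cv2.DIST_L2,0,.01,.01).ravel())
```

```text
[ 305  149   41  119 4587] (array([548.3, 172. ]), array([ 39.4, 116.6]), 58.77) 0.06647862079451122
ridge (array([547.8, 172.3]), array([ 31.5, 116.5]), 58.15) [0.54973215 0.17558842 0.06297384]
[5.1802182e-01 8.5536742e-01 5.4936249e+02 1.7466751e+02]
```

View pics/w3.png

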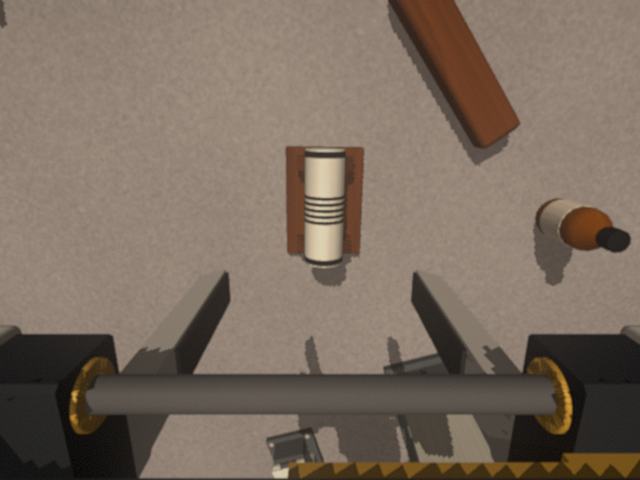

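The barrel is centred in view at (324,207) and upright in the image, so the yaw is aligned. The oil at (585,225) and blank at (490,120) are well clear.

Call:
{"name": "step_arm", "arguments": {"increments": [[[1,3.5,20,-0.003,0.002,0.002],[0,0,35,0,0,0],[0,0,35,0,0,0],[0,0,35,0,0,0],[0,0,35,0,0,0],[0,0,30,0,0,0],[0,0,25,0,0,0],[0,0,0,0,0,0]]]}}

```text
t: 9.88
tcp_pos: [0.5457, 0.1722, 0.0215]
eef_rot: [0.0, 0.869, 0.495, -0.003]
wrist_force: [-0.9, 0.1, -0.3]
finger_gap: 0.0939
grip_force: 0.0
```

Call:
{"name": "step_arm", "arguments": {"increments": [[[0,0,0,0,0,0],[0,0,0,0,0,0],[0,0,0,0,0,0],[0,0,0,0,0,0],[0,0,0,0,0,0],[0,0,0,0,0,0],[0,0,0,0,0,0],[0,0,0,0,0,0]]], "hand": 255, "force": 5}}

```text
t: 10.55
tcp_pos: [0.5502, 0.1737, 0.0272]
eef_rot: [0.001, 0.869, 0.495, 0.002]
wrist_force: [-0.2, 0.7, 0.3]
finger_gap: 0.044
grip_force: 0.0
```

Call:
{"name": "step_arm", "arguments": {"increments": [[[0,0,0,0,0,0],[0,0,0,0,0,0],[0,0,0,0,0,0],[0,0,0,0,0,0]]], "force": 45}}

```text
t: 10.88
tcp_pos: [0.5486, 0.1747, 0.027]
eef_rot: [0.0, 0.868, 0.496, 0.001]
wrist_force: [-5.2, 1.3, 5.4]
finger_gap: 0.0392
grip_force: 45.0
```

Call:
{"name": "step_arm", "arguments": {"increments": [[[0,0,-5,0,0,0],[0,0,-15,0,0,0],[0,0,-30,0,0,0],[0,0,-40,0,0,0],[0,0,-40,0,0,0],[0,0,-40,0,0,0],[0,0,-40,0,0,0],[0,0,-30,0,0,0]]]}}

```text
t: 11.55
tcp_pos: [0.5501, 0.1731, 0.2701]
eef_rot: [0.002, 0.869, 0.495, 0.003]
wrist_force: [0.4, 0.8, -3.7]
finger_gap: 0.0392
grip_force: 45.0
```

Call:
{"name": "step_arm", "arguments": {"increments": [[[0,0,0,0,0,-0.1],[0,0,0,0,0,-0.1],[0,0,0,0,0,-0.091],[0,0,0,0,0,0],[0,0,0,0,0,0]]]}}

```text
t: 11.97
tcp_pos: [0.5492, 0.1728, 0.2664]
eef_rot: [0.001, 0.789, 0.615, 0.001]
wrist_force: [1.5, 0.9, -4.5]
finger_gap: 0.0389
grip_force: 45.0
```

Run:
```python
from h import *
plan([.523,-.157,.262],76.2)
for n in("top","wrist"):
    p,d=snapshot(n);W=world(n,d);t=observe()["tcp_pos"];q=W-t
    m=(d>0)&(abs(q[...,2])<.042)&(q[...,2]>.015 if n=="top" else d>0)&(np.hypot(q[...,0],q[...,1])<.09)
    cv2.imwrite(f"pics/{n}4.png",p);np.save(f"pics/{n}4.npy",d)
    if m.any():print(n,m.sum(),rect(W[m][:,:2]),W[m][:,2].min(),W[m][:,2].max())
```

```text
shift [-326.2   55.     4.4] turn [ 0.003 -0.    -0.006] t 11.9667 tcp [0.5492 0.1728 0.2664] F [ 1.5  0.9 -4.5] gap 0.0389
top 601 (array([542.3, 143.6]), array([42.2, 60.2]), 75.52) 0.28151104664104776 0.3080706353872835
wrist 20351 (array([548.5, 170.7]), array([ 63.5, 117.4]), 75.54) 0.26609362584880836 0.3083773975311529
```

Run:
```python
from h import *
a=np.radians(-13.8);X=np.array([np.cos(a),np.sin(a)]);Y=np.array([-X[1],X[0]])
for n in("top","scene"):
    p,d=snapshot(n) if n=="scene" else (cv2.imread("pics/top4.png"),np.load("pics/top4.npy"))
    if n=="scene": tilt(d)
    W=world(n,d);x=W[...,:2]@X-.5453;y=W[...,:2]@Y+.0260;z=W[...,2]
    ins=(d>0)&(abs(x)<.07)&(abs(y)<.12)
    m=ins&(z>.022)&(z<.07)&(abs(y)<.06)
    for s in(-1,1):
        k=m&(abs(y-.037*s)<.018)&(z>.035);print(n,s,k.sum(),"x",np.percentile(x[k],[1,99]).round(4),"y",np.percentile(y[k],[3,97]).round(4),"z",z[k].max().round(4))
    k=ins&(z>.006)&(z<.0165);print(" plate x",np.percentile(x[k],[.5,99.5]).round(4),"y",np.percentile(y[k],[.5,99.5]).round(4))
p=cv2.imread("pics/top4.png");cv2.imwrite("pics/t4c.png",cv2.resize(p[190:300,320:440],None,fx=5,fy=5,interpolation=cv2.INTER_CUBIC))
```

```text
top -1 236 x [-0.0344  0.0366] y [-0.0444 -0.0268] z 0.0605
top 1 231 x [-0.0344  0.0362] y [0.0296 0.0466] z 0.0617
 plate x [-0.0578  0.0641] y [-0.1053  0.106 ]
n 289 y at z=.0565 0.0774582955017334 cover yaw err deg -0.1790843496237402 angle 1.5693456592477213
scene -1 279 x [-0.0363  0.0372] y [-0.0462 -0.0287] z 0.0591
scene 1 285 x [-0.0348  0.0371] y [0.0277 0.0452] z 0.058
 plate x [-0.0441  0.0465] y [-0.0946  0.0927]
```

View pics/t4c.png

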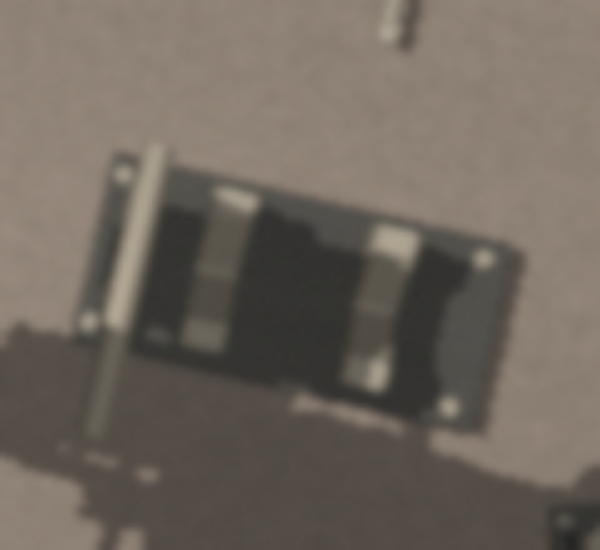

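The top crop shows the cover edge-on at about (130,240) and both uprights clear, around (220,270) and (382,305). The seat comes out at (0.5244, -0.1552).

```bash
python3 -c "
from h import *
plan([.5248,-.1535,.262],76.2)"
```

```text
shift [-323.    55.6    4.5] turn [ 0.003 -0.001 -0.004] t 12.1167 tcp [0.5492 0.1733 0.2665] F [-0.4 -0.1 -3.9] gap 0.0389
```

Call:
{"name": "step_arm", "arguments": {"increments": [[[-15,3,0,0.003,0,-0.004],[-35,6,0,0,0,0],[-40,7,0,0,0,0],[-40,7,0,0,0,0],[-40,7,0,0,0,0],[-40,7,0,0,0,0],[-40,7,0,0,0,0],[-38,6,0,0,0,0]]]}}

```text
t: 12.78
tcp_pos: [0.5291, -0.1205, 0.2666]
eef_rot: [0.0, 0.787, 0.617, 0.0]
wrist_force: [1.4, -0.2, -3.3]
finger_gap: 0.0391
grip_force: 45.0
```

Call:
{"name": "step_arm", "arguments": {"increments": [[[-25,4,0,0,0,0],[-10,1.6,0,0,0,0],[0,0,0,0,0,0],[0,0,0,0,0,0]]]}}

```text
t: 13.12
tcp_pos: [0.5268, -0.1521, 0.2664]
eef_rot: [-0.001, 0.787, 0.618, 0.001]
wrist_force: [0.4, 0.8, -3.7]
finger_gap: 0.0392
grip_force: 45.0
```

```bash
python3 -c "
from h import *
plan([.5248,-.1535,.041],76.2)"
```

```text
shift [ -2.3  -1.7 225.4] turn [ 0.    -0.002  0.001] t 13.1167 tcp [ 0.5268 -0.1521  0.2664] F [ 0.4  0.8 -3.7] gap 0.0392
```

Call:
{"name": "step_arm", "arguments": {"increments": [[[-2.3,-1.7,10,0,-0.002,0.001],[0,0,25,0,0,0],[0,0,35,0,0,0],[0,0,35,0,0,0],[0,0,35,0,0,0],[0,0,30,0,0,0],[0,0,20,0,0,0],[0,0,10,0,0,0]]]}}

```text
t: 13.78
tcp_pos: [0.5236, -0.1516, 0.064]
eef_rot: [-0.002, 0.785, 0.619, -0.001]
wrist_force: [0.6, 0.0, -3.7]
finger_gap: 0.0393
grip_force: 45.0
```

Call:
{"name": "step_arm", "arguments": {"increments": [[[0,0,4,0,0,0],[0,0,2,0,0,0],[0,0,0,0,0,0],[0,0,0,0,0,0]]]}}

```text
t: 14.12
tcp_pos: [0.5258, -0.1551, 0.0618]
eef_rot: [0.001, 0.787, 0.618, 0.001]
wrist_force: [-0.2, -0.2, -3.0]
finger_gap: 0.039
grip_force: 45.0
```

Run:
```python
from h import *
plan([.5248,-.1535,.041],76.2)
a=np.radians(-13.8);X=np.array([np.cos(a),np.sin(a)]);Y=np.array([-X[1],X[0]])
p,d=snapshot("scene");tilt(d);W=world("scene",d);x=W[...,:2]@X-.5463;y=W[...,:2]@Y+.0256;z=W[...,2]
k=(d>0)&(abs(x)<.03)&(z>.066)&(z<.11)&(abs(y)<.07);print(k.sum(),np.percentile(y[k],[1,99]),np.percentile(x[k],[1,99]))
cv2.imwrite("pics/s5.png",cv2.resize(p[170:330,170:330],None,fx=3.7,fy=3.7,interpolation=cv2.INTER_CUBIC))
```

```text
shift [ 1.3 -1.4 20.8] turn [0.003 0.001 0.001] t 14.1167 tcp [ 0.5258 -0.1551  0.0618] F [-0.2 -0.2 -3. ] gap 0.039
n 294 y at z=.0565 0.0773724928827806 cover yaw err deg -0.15115022136780407 angle 1.5701766088934077
398 [-0.0599869   0.05538279] [-0.01615268  0.02096996]
```

View pics/s5.png

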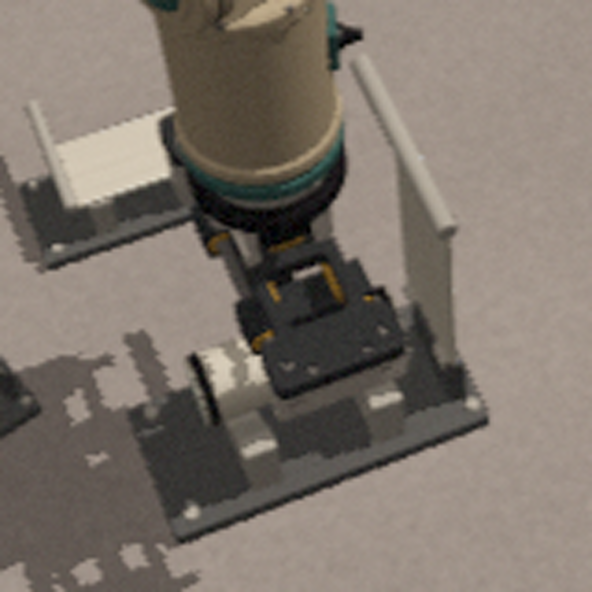

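The barrel is above the V, its -y end near (205,385) in the crop, with the cover still upright behind it. I'll shift it 2 mm along the groove and lower it gently.

Call:
{"name": "step_arm", "arguments": {"increments": [[[1.9,-1.4,5,0.003,0.001,0.001],[0,0,5,0,0,0],[0,0,4,0,0,0],[0,0,2,0,0,0],[0,0,0,0,0,0],[0,0,0,0,0,0]]]}}

```text
t: 14.67
tcp_pos: [0.5234, -0.1531, 0.0442]
eef_rot: [-0.001, 0.787, 0.617, -0.001]
wrist_force: [-0.7, 0.5, -2.6]
finger_gap: 0.0389
grip_force: 45.0
```

Call:
{"name": "step_arm", "arguments": {"increments": [[[0,0,1.5,0,0,0],[0,0,1,0,0,0],[0,0,1,0,0,0],[0,0,0,0,0,0],[0,0,0,0,0,0]]]}}

```text
t: 15.08
tcp_pos: [0.5247, -0.1533, 0.0413]
eef_rot: [-0.0, 0.787, 0.617, -0.0]
wrist_force: [1.8, -0.0, -1.9]
finger_gap: 0.0391
grip_force: 45.0
```

Call:
{"name": "step_arm", "arguments": {"increments": [[[0,0,0.7,0,0,0],[0,0,0.7,0,0,0],[0,0,0,0,0,0],[0,0,0,0,0,0],[0,0,0,0,0,0]]]}}

```text
t: 15.5
tcp_pos: [0.5248, -0.1534, 0.041]
eef_rot: [0.0, 0.787, 0.617, -0.0]
wrist_force: [0.2, 0.4, 7.5]
finger_gap: 0.039
grip_force: 45.0
```

Call:
{"name": "step_arm", "arguments": {"increments": [[[0,0,0.6,0,0,0],[0,0,0.5,0,0,0],[0,0,0,0,0,0],[0,0,0,0,0,0],[0,0,0,0,0,0],[0,0,0,0,0,0]]]}}

```text
t: 16.0
tcp_pos: [0.5249, -0.1535, 0.0409]
eef_rot: [0.0, 0.787, 0.617, -0.0]
wrist_force: [-1.2, -0.5, 17.0]
finger_gap: 0.0394
grip_force: 45.0
```

Call:
{"name": "step_arm", "arguments": {"increments": [[[0,0,0.4,0,0,0],[0,0,0,0,0,0],[0,0,0,0,0,0],[0,0,0,0,0,0],[0,0,0,0,0,0],[0,0,0,0,0,0]]]}}

```text
t: 16.5
tcp_pos: [0.5249, -0.1535, 0.0409]
eef_rot: [0.001, 0.787, 0.617, -0.0]
wrist_force: [-2.9, -1.0, 20.2]
finger_gap: 0.0391
grip_force: 45.0
```

Run:
```python
from h import *
a=np.radians(-13.8);X=np.array([np.cos(a),np.sin(a)]);Y=np.array([-X[1],X[0]])
F=[]
for i in range(4):
    p,d=snapshot("scene");tilt(d);s=observe();F.append(s["wrist_force"]);W=world("scene",d);x=W[...,:2]@X-.5463;y=W[...,:2]@Y+.0256;z=W[...,2]
    k=(d>0)&(abs(x)<.03)&(z>.060)&(z<.085)&(abs(y)<.07);print(k.sum(),np.percentile(y[k],[1,99]).round(4))
print(np.round(F,1),np.mean(F,0),"torque",s["torque"],"tcp",s["tcp_pos"])
```

```text
n 282 y at z=.0565 0.077406519793358 cover yaw err deg 0.13726631195083502 angle 1.5691972548175268
352 [-0.0586  0.0574]
n 296 y at z=.0565 0.07736006576874911 cover yaw err deg -0.04864604390275507 angle 1.5700538812195841
355 [-0.0586  0.057 ]
n 284 y at z=.0565 0.07729552514107145 cover yaw err deg 0.07626620938299061 angle 1.5707037436784423
358 [-0.0585  0.057 ]
n 279 y at z=.0565 0.07741034227191033 cover yaw err deg 0.11517873904865993 angle 1.5697487640223127
357 [-0.0586  0.0569]
[[-2.4 -0.4 20.2]
 [-2.  -0.3 20.8]
 [-3.   0.1 20.7]
 [-2.9 -0.2 20.1]] [-2.56018905 -0.18323076 20.42906439] torque [-0.00742215  0.58161958  0.28770845] tcp [ 0.52486866 -0.15352387  0.04088284]
```

```bash
python3 -c "
from bench import *
print(job_done())"
```

```text
the job is handed in; nothing more can be done
None
```

I handed the job in with the cover standing upright at about 1.570 rad and the barrel in the V-rest, centred to within 1 mm and held pressed down at about 20 N. I kept the arm clear of the other things on the bench.

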